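# Refit the return spring of a hand moulding press

### The arm

A 6-joint arm with a two-finger parallel gripper is mounted at the origin on the work surface. World frame = base frame: x ahead of the robot, y to its left, z up, the work surface at z = 0. Lengths are in m, angles in rad, forces in N, time in s.
With the tool pointing down it reaches from about 0.425 to 0.95 m from the base axis. Payload 14.7 kg.
Tool frame: the origin (TCP) lies where the fingers leave the gripper's body, on its centre line; the fingertips stand 73 mm ahead of it and the grasp point (between the pads) lies 54 mm ahead of it (manip.hold_point_z is the distance from the TCP to the grasp point, in m); z points along the fingers, y is the line along which they close (so a half turn about z gives the same grasp; the last joint's range is limited). The gripper opens to 85 mm and grips with 20 to 120 N. Pads are 22 mm wide; open, the fingers measure 114 mm over their backs; the gripper's body (76 mm by 85 mm) begins 54 mm behind the grasp point. The pads swing forward as they close: fully open they stand 13 mm farther back than shut.
Start: joints at [1.245, 0.48, 1.596, -0, 1.065, -0.047], TCP at [0.179, 0.625, 0.304] pointing down, gripper open.
Joint ranges: [-2.75, 2.75], [-0.82, 2.05], [0.23, 2.67], [-1.56, 4.7], [0.09, 2.69], [-2.92, 2.92]. Speed limits (rad/s): [1.89, 1.89, 2.39, 3.01, 3.01, 3.01].

### API

Orientations are given as a rotation vector (axis times angle).
In Python, from bench import manip gives the robot as it stands.
- The arm moves only by the shell command python3 -m crank 'ROWS' [FORCE]. ROWS is text: rows parted by semicolons, each of 7 numbers parted by spaces: the turn, a rotation vector about the world's x, y, z in degrees, then the shift along the world's x, y, z in mm, then the finger opening in mm, from 0 to 85.4. In form: ax ay az dx dy dz gripper; .... A call has 1 to 10 rows; each row is the pose to reach, as a shift and turn from the pose commanded when the call began; what a row does not reach only later rows make up. A row lasts 1/10 s, in which the tool goes at most 50 mm and 8.59 degrees, less where a joint would pass 70% of its speed; a pose out of reach is approached as far as the arm can. A call with a gripper value outside its range is refused whole. The fingers move at their own pace and stop on an object; FORCE is the grip in N (left out, the last holds). Time passes only in rows, so rows that repeat a pose let the fingers close. It gives the time, the measured TCP pose, the force, the opening and the grip force at its end, in the units of the state.
- manip.sense(): the state, without advancing time (a new reading comes with each control period).
- manip.camera(name): name is "scene" or "top" or "wrist"; returns a dict with "pixels" (480x640x3 uint8, blue, green, red), "fovy" (degrees; the focal length in pixels is half the picture's height over the tangent of half this angle, whatever the lens; pixels are square), "cx", "cy" (the principal point, pixels), "eye" and "rotation" of the camera in the world; the wrist camera has in their place "hand_eye" (4x4, takes a point from camera to tool coordinates, whose origin is the TCP and whose axes are the flange's). Camera axes: x right, y down, z forward; pixel columns grow to the right and rows downward; lengths in m; the calibration is good to about 2 mm. A picture is of the moment at which its call begins: read the wrist's pose just before it. There is no depth.
- manip.job_done(): hands the job in; it is judged then, once.
The state is a dict: "time": time; "joint_positions": joint angles; "joint_velocities": joint speeds; "joint_efforts": joint torques, N m; "tool_pos": TCP position; "orientation": TCP orientation; "ft_force": force on the tool from outside, world axes, zero at the start; "ft_torque": the same for the moment, N m; "opening": opening from 0.0 (shut) to 1.0 (fully open); "finger_force": force on a finger pad.
Only numpy, scipy, OpenCV 4.12 (cv2) and the standard library are available. Lean on these libraries where they do the work, as an engineer would, in place of code of your own. Each camera call takes 0.05 s, during which the arm holds its last target. There are 200 camera calls.

### The job

Refit the return spring of the green hand press: take the spring with the red eye (not the spare with the blue eye), drop its hook into the hole in the press's round steel boss, stretch the spring and put its red eye fully down over the post on the yellow plate. Let go and leave it there level, with the hook still in the hole.

Things in the scene. Friction and masses are not known exactly. Their poses are not given: they have to be found in the camera images.
- spring: Spring to fit, standing on its eye and hook like an upside-down U; 0.14 kg. Red eye: upright-bored ring, 40 mm outside, 30 mm bore, 14 mm high. Origin: centre of the eye's underside; x points to the hook, z up. Steel coil (19 mm thick, axis at z = 49 mm) from x = 60 to 118 mm. Only the coil gives, along x, up to 70 mm: 1 N at first, 0.8 N more per 10 mm. Look-alike with blue eye nearby: a spare.
- tab (a point): Middle of the upright red grip tab fixed to the eye, made to be pinched from above across the spring's y: 10 mm thick (y), 36 mm long (x), from 1 to 75 mm above the eye's underside. This point is 36 mm from the eye's centre towards the hook and 48 mm above the eye's underside.
- hook_tip (a point): Lowest point of the red-eyed spring's hook: a straight leg 7 mm thick pointing down and ending in an 11 mm ball, level with the eye's underside and 130 mm from the eye's centre along the spring's x when slack. Sideways, up and down it is stiff with the tab, so it follows a lifted tab.
- hole (a point): Centre of the mouth of the upright hole, 30 mm in diameter and 40 mm deep, in the round steel boss (44 mm outside) on the press's green bed; the mouth is 60 mm above the table. x points away from the post (within 5 degrees), z up. The bed is 20 mm high; the press's column, 250 mm tall, begins 90 mm beyond the hole, away from the post.
- post (a point): Foot of the upright steel post (10 mm diameter, 16 mm high) on top of its yellow plate (54 x 60 mm), 26 mm above the table, 34 mm below the hole's mouth; z up. It is 170 to 189 mm from the hole, so the spring must be stretched. With the hook's tip 12 mm into the hole, a level eye's underside clears the post's top by 6 mm; the eye flat on the plate puts the tip 34 mm deep.
Not all that is in view belongs to the job. What is shaped like the spring but white is not meant.

How it is judged:
By the outcome, as a careful person would: the job done as asked, in the order asked, and still so for the second after the job is handed in, with the robot touching nothing.
It also fails if it takes over 38 s, if anything falls off the work surface, if the arm or the gripper's body presses on something with over 40 N, if the wrist force passes 120 N, or if a joint passes its speed limit or range.

## Working session

There is one attempt and no reset: what is moved stays moved. The work goes in short steps, Python scripts to look and compute and a shell command to move; the robot and the scene stay as the last step left them, time stands still between calls to the robot, and variables do not carry over. Pictures are saved under pics/ and viewed, at most 10 in all, crops included, and the job is handed in when it is done.

```bash
ls; mkdir -p pics; cat > h.py <<'E'
import numpy as np, cv2
from scipy.spatial.transform import Rotation as R
from bench import manip
def cam(n):
    s=manip.sense(); c=manip.camera(n); c['f']=240/np.tan(np.radians(c['fovy'])/2)
    if n=='wrist':
        T=np.eye(4);T[:3,:3]=R.from_rotvec(s['orientation']).as_matrix();T[:3,3]=s['tool_pos']
        M=T@np.array(c['hand_eye']); c['eye']=M[:3,3]; c['rotation']=M[:3,:3]
    c['eye']=np.array(c['eye']);c['rotation']=np.array(c['rotation']); return c
def onz(c,u,v,z):
    d=c['rotation']@np.array([(u-c['cx'])/c['f'],(v-c['cy'])/c['f'],1]); e=c['eye']
    return e+d*(z-e[2])/d[2]
def proj(c,p):
    q=c['rotation'].T@(np.array(p)-c['eye']); return q[:2]/q[2]*c['f']+[c['cx'],c['cy']]
def blobs(c,lo,hi,amin=30):
    hsv=cv2.cvtColor(c['pixels'],cv2.COLOR_BGR2HSV)
    m=cv2.inRange(hsv,np.array(lo),np.array(hi))
    if lo[0]==0: m|=cv2.inRange(hsv,np.array([170,lo[1],lo[2]]),np.array([180,hi[1],hi[2]]))
    n,l,st,ce=cv2.connectedComponentsWithStats(m)
    return [(ce[i].round(1).tolist(),st[i].tolist()) for i in range(1,n) if st[i][4]>=amin],m
E
python3 - <<'E'
from h import *
for n in ['scene','top']:
    c=cam(n); cv2.imwrite(f'pics/{n}0.png',c['pixels']); print(n,c['eye'].round(3),c['f'],c['cx'],c['cy'],c['rotation'].round(3).tolist())
    for k,lo,hi in [('red',(0,120,60),(8,255,255)),('blue',(100,120,50),(130,255,255)),('yel',(20,100,80),(35,255,255)),('green',(40,80,40),(90,255,255))]:
        print(k,blobs(c,lo,hi)[0])
print(manip.sense())
E
```

```text
pics
scene [1.229 0.246 0.844] 623.4156223962774 316.7619401458124 244.33734625360452 [-1.494, -2.093, 0.856]
red [([176.6, 9.0], [170, 5, 14, 10, 66]), ([194.8, 12.2], [188, 8, 13, 10, 63]), ([349.6, 36.6], [339, 30, 21, 14, 116]), ([527.0, 64.9], [518, 58, 19, 14, 107]), ([542.9, 68.6], [537, 62, 14, 13, 59]), ([620.3, 78.4], [618, 74, 7, 11, 32]), ([177.1, 210.4], [160, 193, 31, 34, 485]), ([323.2, 387.2], [291, 380, 66, 16, 976])]
blue [([24.6, 56.1], [0, 0, 62, 106, 4828]), ([3.9, 230.6], [0, 208, 13, 41, 278]), ([181.3, 259.7], [160, 242, 38, 33, 717])]
yel [([223.3, 1.5], [210, 0, 26, 5, 55]), ([252.0, 3.1], [245, 0, 16, 9, 56]), ([265.1, 6.0], [260, 0, 12, 12, 46]), ([299.3, 8.2], [267, 0, 59, 19, 376]), ([334.5, 11.1], [322, 0, 28, 24, 175]), ([451.6, 11.5], [444, 0, 17, 26, 169]), ([505.8, 23.0], [444, 0, 117, 54, 2295]), ([561.1, 52.5], [548, 45, 27, 13, 74]), ([632.5, 63.1], [625, 58, 14, 11, 44]), ([334.2, 281.8], [313, 267, 42, 31, 824]), ([560.4, 328.6], [542, 318, 32, 19, 217])]
green [([548.2, 260.2], [505, 216, 98, 113, 4933]), ([403.7, 318.8], [279, 249, 290, 138, 
[... 700 characters left out ...]
me': 0.1, 'joint_positions': array([ 1.24538773e+00,  4.80752206e-01,  1.59682189e+00,  3.47098156e-05,
        1.06511385e+00, -4.65787346e-02]), 'joint_velocities': array([ 0.00074898, -0.00111548, -0.00156934, -0.0001564 , -0.00038344,
        0.00058303]), 'joint_efforts': array([ 1.93795255e-03, -9.52261662e+01, -4.31046331e+01, -2.21308014e-04,
        5.07237462e-03,  7.59167705e-06]), 'tool_pos': array([0.17876178, 0.62462308, 0.3033434 ]), 'orientation': array([-4.36561306e-01, -3.11087701e+00,  1.68186126e-03]), 'ft_force': array([ 0.00256399, -0.04593059, -0.52427971]), 'ft_torque': array([ 0.03774494, -0.00692421,  0.01244051]), 'finger_force': 0.0, 'opening': 1.0008572748116804}
```

```bash
sed -i "s/c\['rotation'\]=np.array(c\['rotation'\]); return c/r=np.array(c['rotation']);c['rotation']=R.from_rotvec(r).as_matrix() if r.shape==(3,) else r; return c/" h.py; tail -18 h.py | head -9
```

```text
from bench import manip
def cam(n):
    s=manip.sense(); c=manip.camera(n); c['f']=240/np.tan(np.radians(c['fovy'])/2)
    if n=='wrist':
        T=np.eye(4);T[:3,:3]=R.from_rotvec(s['orientation']).as_matrix();T[:3,3]=s['tool_pos']
        M=T@np.array(c['hand_eye']); c['eye']=M[:3,3]; c['rotation']=M[:3,:3]
    c['eye']=np.array(c['eye']);r=np.array(c['rotation']);c['rotation']=R.from_rotvec(r).as_matrix() if r.shape==(3,) else r; return c
def onz(c,u,v,z):
    d=c['rotation']@np.array([(u-c['cx'])/c['f'],(v-c['cy'])/c['f'],1]); e=c['eye']
```

View pics/scene0.png

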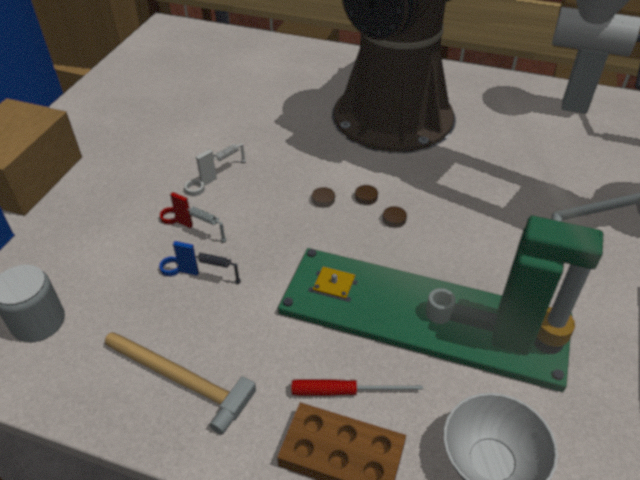

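View pics/top0.png

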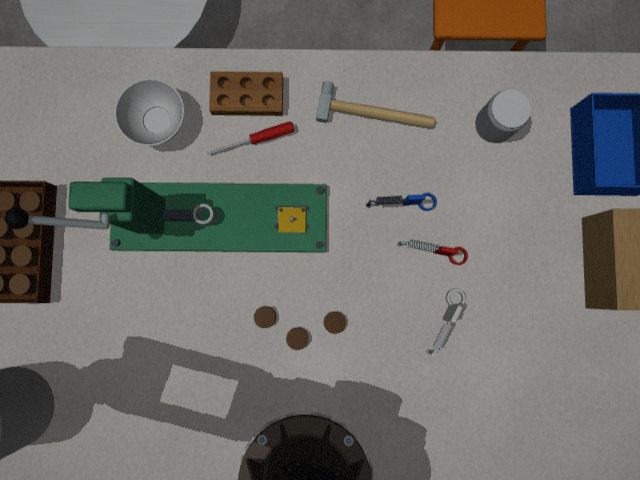

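```bash
python3 - <<'E'
from h import *
t=cam('top'); s=cam('scene')
hsv=lambda c:cv2.cvtColor(c['pixels'],cv2.COLOR_BGR2HSV)
# red eye ring bottom via outer contour right end, rough
p=lambda c,u,v,z:(onz(c,u,v,z)*1000).round(1)
print('eye',p(t,458.5,256,.014), 'hooktip',p(t,401.5,243,.006),'scene eye',p(s,168,216,.007),'hooktip',p(s,223,239,.003))
print('hole',p(t,203,214.5,.06),p(s,441,299,.06)); print('post foot',p(t,291.4,219.6,.026),p(s,334.2,281.8,.026),'posttop',p(t,293,219,.042))
st=manip.sense(); print(R.from_rotvec(st['orientation']).as_matrix().round(3))
a=t['pixels'][225:275,385:485]; b=s['pixels'][180:260,150:250]
cv2.imwrite('pics/crop.png',np.vstack([cv2.resize(a,(600,300),interpolation=2),cv2.resize(t['pixels'][195:245,190:310],(600,250),interpolation=2)]))
E
```

```text
eye [ 479.6 -329.2   14. ] hooktip [ 507.7 -207.1    6. ] scene eye [ 485.9 -329.1    7. ] hooktip [ 505.6 -201.7    3. ]
hole [558.5 217.5  60. ] [565.9 219.8  60. ]
post foot [554.3  33.8  26. ] [558.5  37.1  26. ] posttop [553.3  29.6  42. ]
[[-0.961  0.275 -0.   ]
 [ 0.275  0.961 -0.001]
 [ 0.    -0.001 -1.   ]]
```

View pics/crop.png

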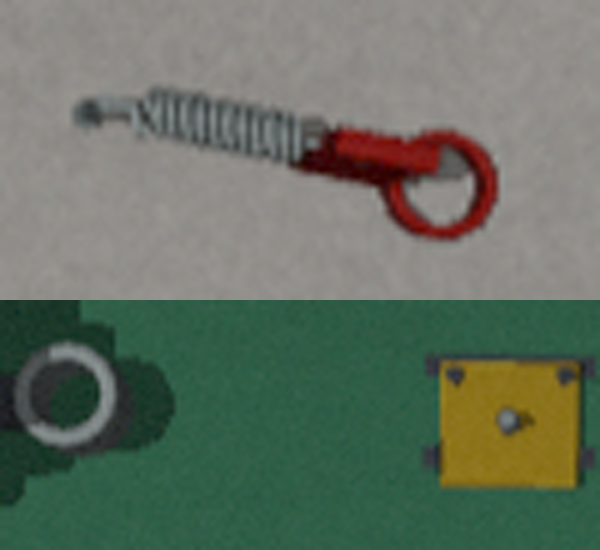

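Candidates, with top / scene pixels:
- **Red-eyed spring:** (458,256) / (177,210), chosen. The crop confirms a red ring and red tab, with the steel coil leading to the hook at (401,243).
- **Blue-eyed spare:** (420,200) / (181,260), rejected.
- **White look-alike:** (455,297) / (205,170), rejected.
- **Red screwdriver:** (272,132), rejected.

The crop also shows the hole at top pixel (203,214) and the post at (291.6,219). I'm setting out now.

```bash
python3 -m crank '0 0 -4 25 -37 20 85; 0 0 -9 50 -75 40 85; 0 0 -13 75 -112 60 85; 0 0 -17 101 -150 76 85; 0 0 -22 126 -187 80 85; 0 0 -26 151 -225 80 85; 0 0 -30 178 -280 80 85; 0 0 -35 205 -335 80 85; 0 0 -39 233 -390 80 85; 0 0 -43 261 -445 80 85' 40
python3 -m crank '0 0 -4 14 -48 0 60; 0 0 -9 28 -96 0 60; 0 0 -13 42 -144 0 60; 0 0 -17 56 -192 0 60; 0 0 -22 70 -240 -10 60; 0 0 -26 65 -287 -30 60; 0 0 -31 60 -334 -50 60; 0 0 -35 56 -381 -70 60; 0 0 -39 51 -428 -85 60; 0 0 -43.6 47 -474 -100 60'
python3 -m crank '0 0 0 0 0 0 60; 0 0 0 0 0 0 60'
python3 - <<'E'
from h import *
s=manip.sense();print(s['tool_pos'],R.from_rotvec(s['orientation']).as_matrix().round(3),s['time'],s['joint_positions'].round(2))
c=cam('wrist');cv2.imwrite('pics/w1.png',c['pixels']);print(c['eye'],np.array(c['hand_eye']).round(3),c['f'])
print(blobs(c,(0,120,60),(8,255,255))[0])
for p in [(.480,-.329,.014),(.4875,-.294,.075),(.507,-.207,0)]: print(proj(c,p))
E
```

```text
time: 1.2
tool_pos: [0.4194, 0.219, 0.384]
orientation: [1.55, 2.732, 0.0]
ft_force: [1.4, 0.8, 0.1]
opening: 1.001
finger_force: 0.0
time: 2.2
tool_pos: [0.4656, -0.2522, 0.2841]
orientation: [-2.454, -1.961, -0.0]
ft_force: [1.7, 0.0, 0.2]
opening: 0.7
finger_force: 0.0
time: 2.4
tool_pos: [0.4657, -0.2512, 0.2842]
orientation: [-2.452, -1.961, 0.001]
ft_force: [-0.2, -0.1, 0.3]
opening: 0.702
finger_force: 0.0
[ 0.4657169  -0.25119854  0.28417098] [[ 0.22   0.976 -0.001]
 [ 0.976 -0.22   0.001]
 [ 0.001 -0.001 -1.   ]] 2.4 [-0.55  0.34  1.89  0.    0.91 -0.33]
[ 0.48170144 -0.18330513  0.35439792] [[ 0.001 -0.962 -0.274  0.07 ]
 [ 1.     0.001 -0.     0.001]
 [ 0.    -0.274  0.962 -0.07 ]
 [ 0.     0.     0.     1.   ]] 339.47450863170087
[([349.3, 275.3], [329, 241, 36, 59, 961])]
[344.97075432 284.49301617]
[351.0184707 273.6414596]
[346.30063969 165.13934224]
```

View pics/w1.png

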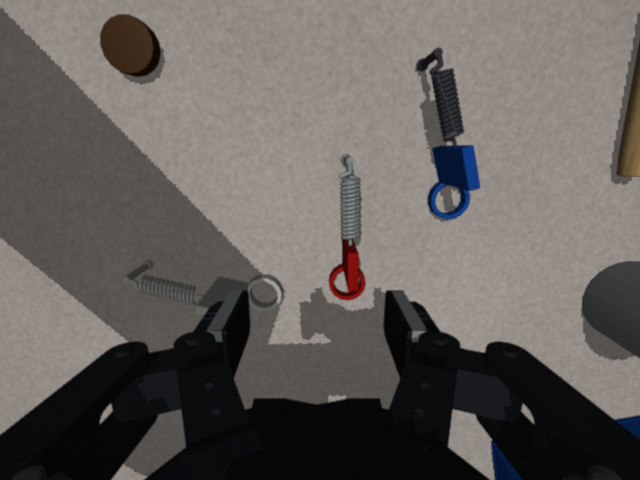

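The wrist view shows the red eye at (347,282), its tab at about (351,265) and the hook near (347,160). The spring stands upright in the picture, so it lines up with the fingers. Blue is at (449,200) and white at (265,291).

```bash
python3 - <<'E'
from h import *
c=cam('wrist');_,m=blobs(c,(0,100,50),(8,255,255))
ys,xs=np.nonzero(m); print(xs.min(),xs.max(),ys.min(),ys.max())
for y in range(240,302,4):
    r=xs[ys==y]; print(y,r.min() if len(r) else None,r.max() if len(r) else None,len(r),end=' | ')
g=cv2.cvtColor(c['pixels'],cv2.COLOR_BGR2GRAY)
b=c['pixels'][140:310,300:400]; cv2.imwrite('pics/w1c.png',cv2.resize(b,None,fx=3.5,fy=3.5,interpolation=2))
print('eye',onz(c,347,282,.008),'hook low?',onz(c,347,165,.004))
E
```

```text
329 364 241 300
240 None None 0 | 244 342 353 8 | 248 342 354 13 | 252 342 356 15 | 256 342 357 16 | 260 345 357 13 | 264 342 358 17 | 268 335 358 24 | 272 332 360 25 | 276 330 362 24 | 280 329 363 23 | 284 329 364 22 | 288 330 363 22 | 292 331 361 24 | 296 335 358 24 | 300 343 350 8 | eye [ 0.48334219 -0.32845465  0.008     ] hook low? [ 0.50787387 -0.20582546  0.004     ]
```

View pics/w1c.png

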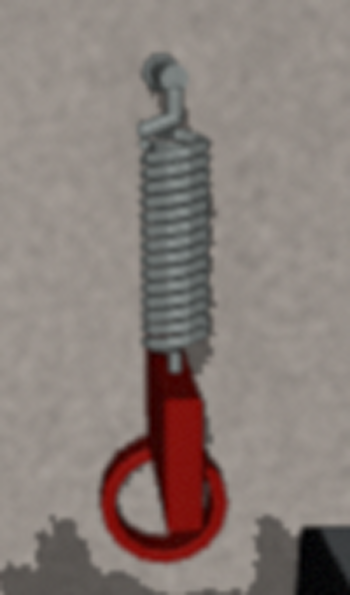

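```bash
python3 - <<'E'
from h import *
c=cam('wrist'); s=manip.sense()
e=onz(c,347.1,282,.010);b=onz(c,345.1,160.6,.0055);t=onz(c,352.6,272.9,.075)
d=(b-e)[:2];L=np.hypot(*d);print(e,b,t,L,np.degrees(np.arctan2(d[1],d[0])))
g=e[:2]+d/L*.036; print(g,(g-s['tool_pos'][:2])*1000,(t-s['tool_pos'])*1000, s['tool_pos'])
E
```

```text
[ 0.48396744 -0.32733124  0.01      ] [ 0.50714881 -0.20062785  0.0055    ] [ 0.48998217 -0.29251915  0.075     ] 0.12880653851220086 79.63196005184706
[ 0.49044638 -0.29191905] [ 23.93791912 -42.51042779] [  23.47371024  -43.11053366 -210.16647348] [ 0.46650846 -0.24940862  0.28516647]
```

```bash
python3 -m crank '0 0 1.5 12 -21 -30 60; 0 0 1.5 23.7 -42.8 -60 60; 0 0 1.5 23.7 -42.8 -100 60; 0 0 1.5 23.7 -42.8 -100 60; 0 0 1.5 23.7 -42.8 -100 60'
python3 - <<'E'
from h import *
c=cam('wrist'); s=manip.sense();print(s['tool_pos'],R.from_rotvec(s['orientation']).as_matrix()[:,1])
_,m=blobs(c,(0,100,50),(8,255,255))
ys,xs=np.nonzero(m); print(xs.min(),xs.max(),ys.min(),ys.max())
cv2.imwrite('pics/w2.png',c['pixels'])
E
```

```text
time: 3.05
tool_pos: [0.49, -0.292, 0.1854]
orientation: [-2.423, -1.998, 0.001]
ft_force: [-0.7, -0.3, 0.5]
opening: 0.701
finger_force: 0.0
[ 0.49059889 -0.2924601   0.1863877 ] [ 9.81647679e-01 -1.90701774e-01  8.16622773e-04]
291 340 225 314
```

View pics/w2.png

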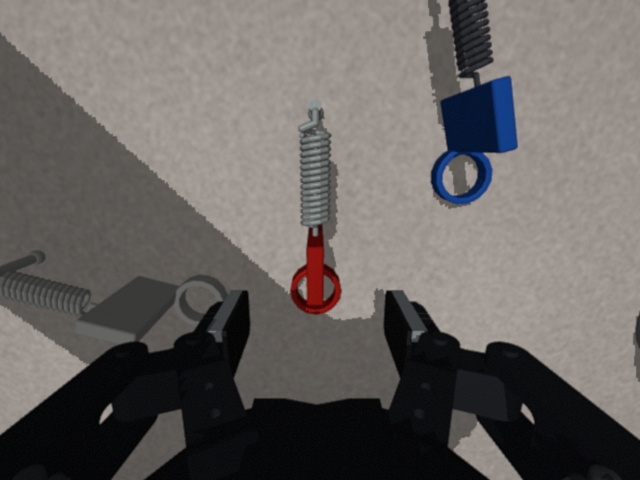

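The tab, at column 315, sits midway between the fingers (about 316), with the spring upright and the blue and white springs clear. Next I descend and grip.

```bash
python3 -m crank '0 0 0 0 0 -40 45; 0 0 0 0 0 -79 45; 0 0 0 0 0 -79 45; 0 0 0 0 0 -79 0; 0 0 0 0 0 -79 0; 0 0 0 0 0 -79 0; 0 0 0 0 0 -79 0; 0 0 0 0 0 -79 0; 0 0 0 0 0 -79 0' 60
python3 -m crank '0 0 0 0 0 15 0; 0 0 0 0 0 50 0; 0 0 0 0 0 90 0; 0 0 0 0 0 90 0'
```

```text
time: 4.0
tool_pos: [0.4911, -0.2938, 0.1077]
orientation: [2.423, 1.994, 0.002]
ft_force: [0.6, 1.1, 16.5]
opening: 0.108
finger_force: 63.1
time: 4.4
tool_pos: [0.4919, -0.2944, 0.2015]
orientation: [2.42, 1.992, 0.003]
ft_force: [0.2, -0.7, -1.6]
opening: 0.109
finger_force: 60.6
```

```bash
python3 -m crank '0 0 1 6 -0 15 0; 0 0 2 12 40 20 0; 0 0 3 20 85 20 0; 0 0 4 27 130 20 0; 0 0 5 34 175 20 0; 0 0 6 41 220 20 0; 0 0 7 48 265 20 0; 0 0 8 55 305 20 0; 0 0 9.4 60 335 20 0; 0 0 9.4 64 350 20 0'
python3 -m crank '0 0 0 0 0 0 0; 0 0 0 0 0 0 0'
python3 - <<'E'
from h import *
c=cam('wrist'); s=manip.sense();print(s['tool_pos'],R.from_rotvec(s['orientation']).as_matrix().round(3))
cv2.imwrite('pics/w3.png',c['pixels'])
t=cam('top');cv2.imwrite('pics/t3.png',t['pixels'])
for p in [(.559,.2175,.06),(.554,.033,.042)]: print(proj(c,p))
E
```

```text
time: 5.4
tool_pos: [0.5538, 0.0592, 0.2161]
orientation: [-2.251, -2.192, -0.0]
ft_force: [0.1, -0.7, -0.9]
opening: 0.108
finger_force: 60.4
time: 5.6
tool_pos: [0.5538, 0.0563, 0.2159]
orientation: [2.254, 2.189, -0.001]
ft_force: [-0.5, -0.6, -1.0]
opening: 0.108
finger_force: 60.4
[0.55375161 0.05586556 0.21582824] [[ 0.03  1.   -0.  ]
 [ 1.   -0.03 -0.  ]
 [-0.   -0.   -1.  ]]
[316.42195538 -21.17107311]
[316.78591537 273.08616772]
```

View pics/w3.png

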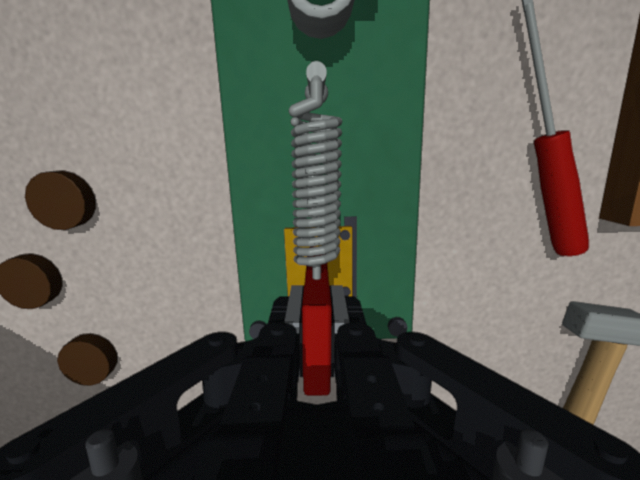

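The wrist view shows the boss at the top edge with its centre column about 320. The hook's bend is at (316,72) and its ball near (316,92), so the hole lies about 3 mm further in +x. I'll advance until the mouth is in view.

```bash
python3 -m crank '0 0 0 3 20 0 0; 0 0 0 3 40 0 0; 0 0 0 3 40 0 0; 0 0 0 3 40 0 0'
python3 - <<'E'
from h import *
c=cam('wrist'); s=manip.sense();print(s['tool_pos'])
T=np.array(s['tool_pos']);Rm=R.from_rotvec(s['orientation']).as_matrix()
print('exp tip',T+Rm@[.094,0,.102],proj(c,T+Rm@[.094,0,.097]),'hole exp',proj(c,(.559,.2175,.06)),proj(c,(.562,.219,.06)))
cv2.imwrite('pics/w4.png',cv2.resize(c['pixels'][0:200,220:420],None,fx=3,fy=3,interpolation=2))
t=cam('top');cv2.imwrite('pics/t4.png',t['pixels'])
E
```

```text
time: 6.1
tool_pos: [0.5569, 0.096, 0.2158]
orientation: [-2.254, -2.188, 0.001]
ft_force: [-0.8, 0.0, -1.8]
opening: 0.108
finger_force: 60.4
[0.55687107 0.09580528 0.21577481]
exp tip [0.55966126 0.18974164 0.11375434] [315.1829579   91.72397877] hole exp [313.08464237  56.83272267] [318.02749277  53.8754799 ]
```

View pics/w4.png

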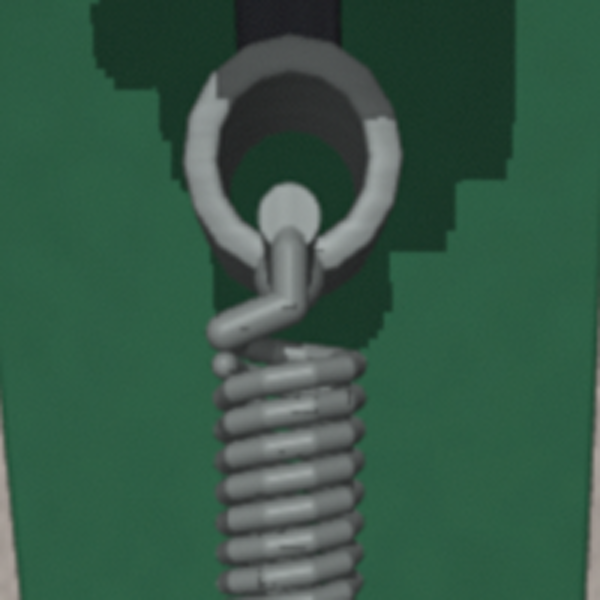

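The boss mouth is centred at (317.8,50) in the full frame, which puts the hole at about (0.562,0.221). The ball is at (316.7,91.7), about (0.560,0.190). The shift needed is therefore about +1.6 mm in x and +31 mm in y.

```bash
python3 -m crank '0 0 0 1 15 0 0; 0 0 0 1.6 31 0 0; 0 0 0 1.6 31 0 0; 0 0 0 1.6 31 -15 0; 0 0 0 1.6 31 -30 0; 0 0 0 1.6 31 -45 0; 0 0 0 1.6 31 -59 0; 0 0 0 1.6 31 -59 0; 0 0 0 1.6 31 -59 0' 100
python3 - <<'E'
from h import *
c=cam('wrist'); s=cam('scene');print(manip.sense()['tool_pos'])
a=cv2.resize(c['pixels'][0:200,220:420],None,fx=2,fy=2,interpolation=2);b=cv2.resize(s['pixels'][200:333,300:566][:, :],None,fx=1.5,fy=3,interpolation=2)[:400]
b=cv2.resize(s['pixels'][200:333,320:453],(400,400),interpolation=2)
cv2.imwrite('pics/w5.png',np.hstack([a,b]))
E
```

```text
time: 7.1
tool_pos: [0.5586, 0.128, 0.1568]
orientation: [-2.253, -2.189, 0.001]
ft_force: [0.3, -0.3, -0.6]
opening: 0.099
finger_force: 97.7
[0.55898094 0.12797962 0.15740912]
```

View pics/w5.png

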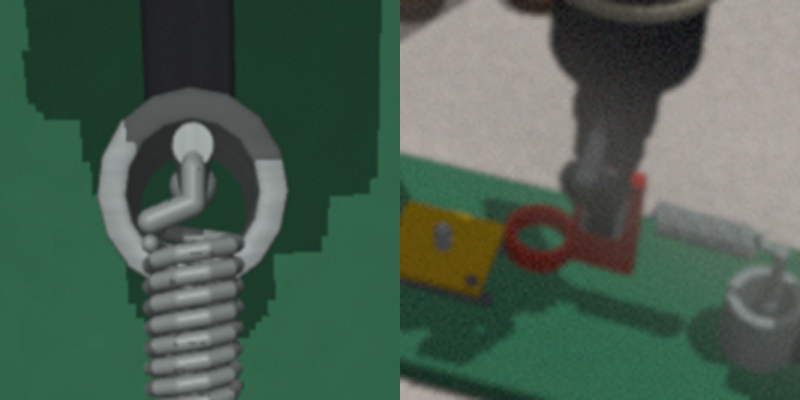

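The hook's ball is in the hole near its centre, and the scene crop shows the leg going into the boss. The eye is level and short of the post. Now I stretch the spring.

```bash
python3 -m crank '0 0 0 -0.3 -8 0 0; 0 0 0 -0.6 -18 0 0; 0 0 0 -0.9 -28 0 0; 0 0 0 -1.2 -38 0 0; 0 0 0 -1.5 -48 0 0; 0 0 0 -1.7 -56 0 0; 0 0 0 -1.7 -56 0 0; 0 0 0 -1.7 -56 0 0'
python3 - <<'E'
from h import *
c=cam('wrist'); s=cam('scene');print(manip.sense()['tool_pos'],manip.sense()['ft_force'])
S=s['pixels'][210:330,280:470]
cv2.imwrite('pics/w6.png',np.vstack([cv2.resize(S,(570,360),interpolation=2),cv2.resize(c['pixels'][0:240,130:510],(380,240))[:, :].copy() if 0 else cv2.copyMakeBorder(c['pixels'][0:240,160:480],0,0,0,250,0)]))
E
```

```text
time: 8.0
tool_pos: [0.557, 0.0718, 0.1568]
orientation: [-2.254, -2.188, -0.0]
ft_force: [1.1, 4.7, 1.4]
opening: 0.1
finger_force: 98.3
[0.55702862 0.07217073 0.15683917] [0.69323398 4.48251969 0.95276372]
```

View pics/w6.png

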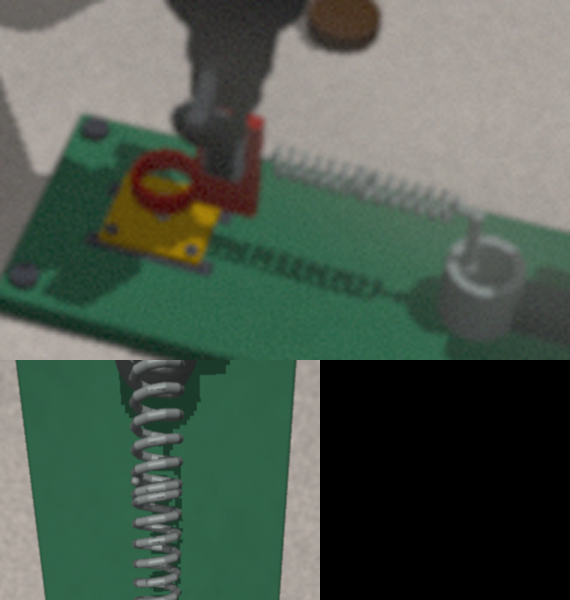

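The spring is stretched, pulling 4.6 N in line with a stretch of about 45 mm. The hook leg is still in the boss and the eye hovers over the yellow plate. Next I check the eye against the post in one scene-camera frame, so the two share the same bias.

```bash
python3 - <<'E'
from h import *
s=cam('scene'); T=np.array(manip.sense()['tool_pos'])
_,m=blobs(s,(0,110,40),(8,255,255)); m[:, :]=np.where((np.indices(m.shape)[1]<280)|(np.indices(m.shape)[1]>370)|(np.indices(m.shape)[0]>300)|(np.indices(m.shape)[0]<240),0,m)
cs,h=cv2.findContours(m,cv2.RETR_CCOMP,cv2.CHAIN_APPROX_NONE)
for k,q in enumerate(cs):
    if len(q)>15: print(cv2.boundingRect(q),h[0][k][3],(cv2.fitEllipse(q)))
    if len(q)>15 and h[0][k][3]>=0:
        u,v=cv2.fitEllipse(q)[0]; print('eye',onz(s,u,v,.056))
print('post plate c',onz(s,334.2,281.8,.026)); i=cv2.imread('pics/scene0.png')[265:300,305:365]
cv2.imwrite('pics/p.png',np.vstack([cv2.resize(i,(600,350),interpolation=2)]))
ex=T+np.array([-.036*.03,-.036,0]);print('eye by tool',ex)
t0=cam('top');_,mt=blobs(t0,(20,80,60),(38,255,255));print('top plate initial',onz(t0,291.4,219.6,.026),'post top',onz(t0,291.6,219.2,.042),'hole',onz(t0,203.2,213.8,.06))
E
```

```text
(324, 260, 42, 22) -1 ((345.12713623046875, 270.0902099609375), (22.089385986328125, 44.27561569213867), 89.33697509765625)
(326, 265, 19, 12) 0 ((335.0783996582031, 270.2060852050781), (10.662812232971191, 18.508317947387695), 91.90287017822266)
eye [0.55806975 0.03815068 0.056     ]
post plate c [0.55846985 0.03706082 0.026     ]
eye by tool [0.55594266 0.03620855 0.15681648]
top plate initial [0.55431502 0.03380454 0.026     ] post top [0.55284969 0.03260708 0.042     ] hole [0.55996106 0.21711678 0.06      ]
```

View pics/p.png

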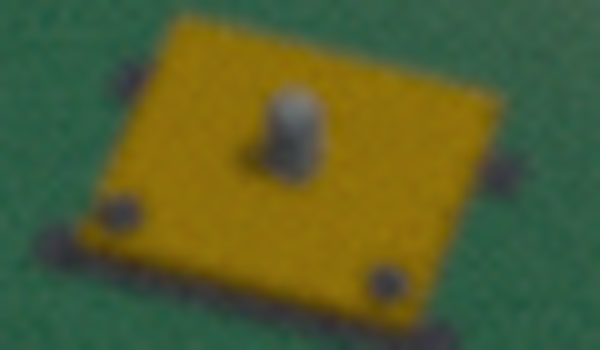

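The post's foot is at scene pixel (334,282), which gives (0.558,0.037). The eye is centred at (0.558,0.038), so it sits over the post within 2 mm. I'll lower it.

```bash
python3 -m crank '0 0 0 0 -1 -6 0; 0 0 0 0 -1 -12 0; 0 0 0 0 -1 -18 0; 0 0 0 0 -1 -21 0; 0 0 0 0 -1 -23 0; 0 0 0 0 -1 -23 0; 0 0 0 0 -1 -23 0'
```

```text
time: 8.9
tool_pos: [0.5566, 0.0712, 0.1337]
orientation: [-2.253, -2.188, 0.0]
ft_force: [-2.0, 9.4, 4.8]
opening: 0.104
finger_force: 98.7
```

```bash
python3 -m crank '0 0 0 0 0 0 0; 0 0 0 0 0 0 0'; python3 - <<'E'
from h import *
s=cam('scene'); 
cv2.imwrite('pics/s7.png',cv2.resize(s['pixels'][220:330,290:480],(760,440),interpolation=2))
E
```

```text
time: 9.1
tool_pos: [0.5566, 0.0712, 0.1337]
orientation: [-2.253, -2.188, 0.0]
ft_force: [-1.8, 9.5, 3.8]
opening: 0.102
finger_force: 98.7
```

View pics/s7.png

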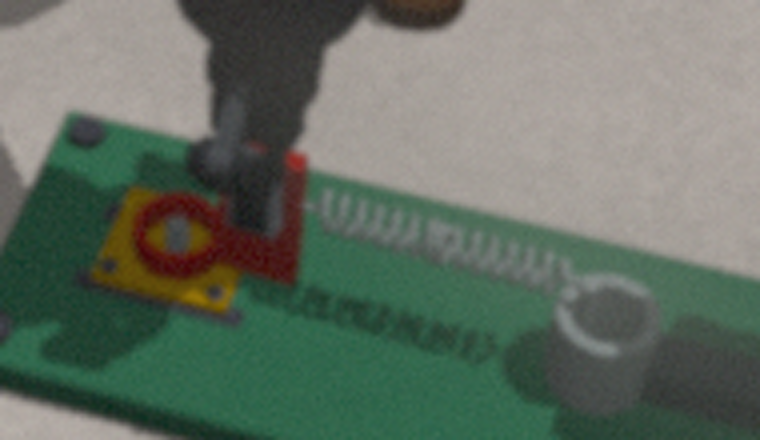

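The post shows in the middle of the eye at (178,235) in the crop. The eye lies on the plate and the hook is in the boss. I'll press lightly to confirm it is seated, then ease the eye towards the hole until it bears on the post, so that it doesn't snap.

```bash
python3 -m crank '0 0 0 0 0 -1.5 0; 0 0 0 0 0 -1.5 0; 0 0 0 0 0 -1.5 0'; python3 -m crank '0 0 0 0 2 0.8 0; 0 0 0 0.1 4 0.8 0; 0 0 0 0.2 6 0.8 0; 0 0 0 0.2 8 0.8 0; 0 0 0 0.2 8 0.8 0; 0 0 0 0.2 8 0.8 0'
```

```text
time: 9.45
tool_pos: [0.5567, 0.0713, 0.1335]
orientation: [-2.254, -2.189, -0.001]
ft_force: [-8.3, 11.0, 31.2]
opening: 0.104
finger_force: 103.0
time: 10.05
tool_pos: [0.5574, 0.0784, 0.1335]
orientation: [2.252, 2.189, 0.0]
ft_force: [-1.3, 0.0, 13.5]
opening: 0.105
finger_force: 100.2
```

```bash
python3 -m crank '0 0 0 0 0 0.6 0; 0 0 0 0 0.5 0.6 0; 0 0 0 0 0.5 0.6 8; 0 0 0 0 0.5 0.6 14; 0 0 0 0 0.5 0.6 20; 0 0 0 0 0.5 0.6 30; 0 0 0 0 0.5 0.6 40; 0 0 0 0 0.5 0.6 40; 0 0 0 0 0.5 0.6 40' 20
python3 -m crank '0 0 0 0 0 15 40; 0 0 0 0 0 40 40; 0 0 0 0 0 80 40; 0 0 0 0 0 120 40; 0 0 0 0 0 120 40; 0 0 0 0 0 120 40'
python3 - <<'E'
from h import *
s=cam('scene');w=cam('wrist');print(manip.sense()['time'])
cv2.imwrite('pics/s8.png',np.vstack([cv2.resize(s['pixels'][225:325,290:480],(646,340),interpolation=2),cv2.resize(w['pixels'][0:340,120:520],(646,549))[:250]]))
E
```

```text
time: 10.95
tool_pos: [0.5571, 0.0793, 0.1337]
orientation: [-2.254, -2.189, 0.0]
ft_force: [-0.5, 0.5, -0.2]
opening: 0.468
finger_force: 0.0
time: 11.55
tool_pos: [0.5574, 0.0794, 0.2546]
orientation: [2.253, 2.188, 0.002]
ft_force: [0.0, -0.8, -0.4]
opening: 0.465
finger_force: 0.0
11.65
```

View pics/s8.png

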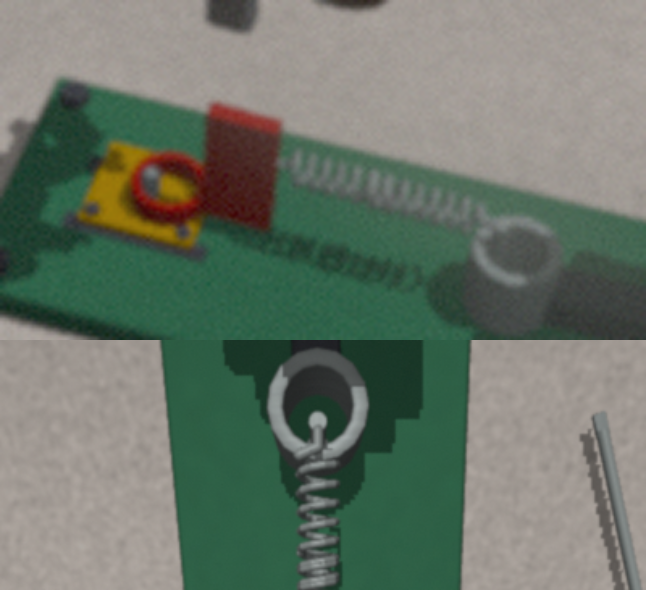

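```bash
python3 - <<'E'
from h import *
s=cam('scene'); k=lambda p:((proj(s,p)-[290,225])*3.4).round(0)
d=np.array([.03,.9995,0]);n=np.array([.9995,-.03,0])
for ey in (.043,.047):
    e=np.array([.558,ey,.026])
    print([k(e+d*a+n*.005+[0,0,z]) for a,z in ((.018,.075),(.054,.075),(.054,.001))],'ring L/R/near/far', [k(e+v+[0,0,.014]) for v in (-.02*d,.02*d,.02*n,-.02*n)])
_,m=blobs(s,(0,110,40),(8,255,255)); m[:220]=0;m[330:]=0;m[:,:280]=0;m[:,480:]=0
cs,h=cv2.findContours(m,cv2.RETR_CCOMP,cv2.CHAIN_APPROX_NONE)
for i,q in enumerate(cs):
    if len(q)>12: x,y,w,hh=cv2.boundingRect(q); print(h[0][i][3],((x-290)*3.4,(y-225)*3.4,(x+w-290)*3.4,(y+hh-225)*3.4),cv2.approxPolyDP(q,2,True)[:,0].tolist())
cv2.imwrite('pics/s9.png',cv2.resize(s['pixels'][240:305,320:390],(700,560),interpolation=2))
E
```

```text
[array([196., 110.]), array([268., 130.]), array([260., 230.])] ring L/R/near/far [array([125., 167.]), array([200., 188.]), array([149., 206.]), array([175., 149.])]
[array([204., 112.]), array([276., 132.]), array([268., 232.])] ring L/R/near/far [array([132., 169.]), array([208., 190.]), array([156., 208.]), array([183., 151.])]
-1 (132.6, 105.39999999999999, 278.8, 227.79999999999998) [[329, 277], [329, 283], [333, 288], [343, 290], [350, 286], [367, 291], [370, 274], [367, 272], [370, 267], [369, 270], [368, 267], [364, 269], [362, 264], [370, 265], [371, 261], [352, 256], [352, 269], [349, 274], [337, 270]]
0 (139.4, 163.2, 204.0, 207.4) [[331, 275], [344, 275], [349, 280], [345, 285], [336, 285], [331, 280]]
0 (224.4, 122.39999999999999, 248.2, 139.4) [[356, 262], [362, 264]]
```

```bash
python3 - <<'E'
from h import *
c=cam('wrist');_,m=blobs(c,(0,110,40),(8,255,255)); m[:,:250]=0;m[:,390:]=0
ys,xs=np.nonzero(m)
print([(int(y),int(xs[ys==y].min()),int(xs[ys==y].max())) for y in range(ys.min(),ys.max()+1,6) if (ys==y).any()])
for d in (-.005,.005): print([proj(c,[.5585+d+.03*a,.045+a,z]).round(0).tolist() for a,z in ((.018,.101),(.054,.101),(.054,.027))])
print(manip.sense()['time'])
E
```

```text
[(207, 320, 322), (213, 313, 323), (219, 312, 323), (225, 311, 325), (231, 311, 325), (237, 311, 325), (243, 311, 324), (249, 305, 330), (255, 300, 335), (261, 298, 337), (267, 297, 339), (273, 297, 338), (279, 300, 335), (285, 307, 329)]
[[313.0, 275.0], [313.0, 225.0], [314.0, 206.0]]
[[328.0, 275.0], [328.0, 224.0], [325.0, 206.0]]
11.75
```

```bash
python3 -c "
from bench import manip
print(manip.job_done())"
```

```text
the job is handed in; nothing more can be done
None
```

The red-eyed spring is fitted and handed in at about 11.8 s: its hook is in the boss hole, its eye is level and seated over the post, and the gripper is clear; I viewed 13 pictures, over the limit of 10.

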